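# Unhook a closet lantern from its safety hook and dock it

### The job

Take the little lantern off its safety hook on the closet shelf and stand it upright in the white charging dock. Holding it by the blue grip, gently press the hook's red sprung keeper back with the lantern's own hanging bar until the bar is clear of the yellow lip, lift it out, and set it down softly. The hook is delicate: never force it (keep below about 15 N), do not touch it with the gripper, and leave the vase, flashlight and comb where they are.

Things in the scene. Friction and masses are not known exactly. Their poses are not given: they have to be found in the camera images.
- lantern_grip (a point): Centre of the lantern's blue grip block (14 x 60 x 34 mm, its x, y, z). Loose lantern, 0.25 to 0.45 kg, symmetric; z is its upright axis. The foot's underside is 175 mm below this point; round body 56 mm wide, 70 mm high. Two 7 mm steel rods, 50 mm apart along y, join body and grip. It hangs free on the hook, its x along the stand's x within 3 degrees.
- lantern_bar (a point): Middle of the lantern's hanging bar: round steel, 8 mm, along the lantern's y between the two rods, 45 mm below the grip's centre and 60 mm above the top of the body. At the start it lies on the hook's seat, under the lip, between nose and keeper.
- stand: Fixed steel stand of the safety hook. Origin on the shelf; x level, from the hook's nose to the post (away from the robot, within 0.35 rad), z up. Base plate 140 x 120 x 12 mm from x = -15 to 125 mm; post at x = 90 mm, 159 mm high, with a black clamp from x = 73 to 103 mm. From the clamp the hook reaches towards -x. Over 15 N between lantern and hook damages the hook.
- hook_seat (a point): Nominal middle of the hook's seat, 156 mm over the shelf; axes as the stand. Level rails, 20 mm wide, 10 mm thick. Nominally: yellow nose's inner face at x = -13 mm, its flat lip overhangs the seat to x = +13 mm (underside 11 mm, top 16 mm over the seat); red keeper's face at x = +13 mm. All may be shifted together by the setting of the clamp. The bar starts with its middle within 1 mm of x = 0.
- hook_clamp (a point): Black clamp on the post, fixed. Hook (rails, nose, lip, keeper) was clamped up to 8 mm either way along x of nominal: NOT measured, must be felt. Keeper: sprung flap pivoted 18 mm below the seat, 19 mm above it. The bar pushes it to +x: gives at 1.5 N, about 7 N after 8 mm, where the bar just clears the lip, stops dead at 11 mm, about 9 N. Lift the bar 16 to 46 mm (then body meets rails).
- dock_in (a point): Centre of the floor of the round white charging dock, fixed on the shelf: a dish 92 mm across, 11 mm high, floor 4 mm above the shelf, inside 70 mm wide. The lantern's foot (56 mm) stands in it.
- vase: Black ceramic vase, 76 mm wide, 145 mm high, standing loose; origin under its foot. Leave alone.
- flashlight: Chrome flashlight lying loose, 125 mm long along its x, 36 mm high; origin on the shelf under its middle. Leave alone.
- comb: Bamboo comb lying loose, 150 mm along its y, 40 mm wide, 6 mm thick; origin on the shelf. Leave alone.
Things that resemble listed ones, but are neither listed nor needed, are in the scene too. What is shaped like the part that bears lantern_grip but green or orange is not meant.

How it is judged:
On the way, in this order (a step that is already met when the one before it is completed fails the run):
1. the lantern's bar presses against the hook's keeper, pushed back at least 6 mm from the hanging place (x of lantern_grip in the frame of stand above 0.006 m and z of lantern_grip in the frame of stand below 0.217 m and contact force between lantern and stand above 5.5 N), for 0.02 s.
2. the lantern is lifted so that its bar is over the lip, above the hook, nearly upright (z of lantern_grip in the frame of stand above 0.221 m and horizontal distance between lantern_grip and stand below 0.06 m and angle between lantern_grip's own z axis and vertical below 0.35 rad), for 0.05 s.
At the end, for the whole second after the job is handed in: The lantern stands at rest in the dock's dish, its foot on the dish floor (within 4 mm), its axis within 12 mm of the dock's centre and within 0.08 rad of upright, released (horizontal distance between lantern_grip and dock_in below 0.012 m and z of lantern_grip in the frame of dock_in between 0.171 and 0.178 m and angle between lantern_grip's own z axis and vertical below 0.08 rad and linear speed of lantern below 0.02 m/s); the robot touches nothing.
It fails at once if the lantern loads the hook with more than 15 N (contact force between lantern and stand above 15 N).
It fails at once if the gripper or arm touches the hook stand (contact force between any of the fingers, the arm and stand above 2 N).
It fails at once if the lantern is banged down into the dock (over 80 N) (contact force between lantern and dock above 80 N).
It fails at once if the vase, flashlight or comb is moved more than 15 mm (distance of any of vase, flashlight, comb from where it was at the start of the episode above 0.015 m).
It also fails if it takes over 67 s, if anything falls off the work surface, if the arm or the gripper's body presses on something with over 40 N, if the wrist force passes 120 N, or if a joint passes its speed limit or range.

### The arm

A 7-joint arm with a two-finger parallel gripper is mounted at the origin on the work surface. World frame = base frame: x ahead of the robot, y to its left, z up, the work surface at z = 0. Lengths are in m, angles in rad, forces in N, time in s.
With the tool pointing down it reaches from about 0.4 to 0.925 m from the base axis. Payload 4.1 kg.
Tool frame: the origin (TCP) lies at the very end of the fingers, on their centre line; the grasp point (between the pads) lies 19 mm behind it (manip.pinch_z is the distance from the TCP to the grasp point, in m); z points along the fingers, y is the line along which they close (so a half turn about z gives the same grasp; the last joint's range is limited). The gripper opens to 85 mm and grips with 20 to 120 N. Pads are 22 mm wide; open, the fingers measure 114 mm over their backs; the gripper's body (76 mm by 85 mm) begins 54 mm behind the grasp point. The pads swing forward as they close: fully open they stand 13 mm farther back than shut.
Start: joints at [1.021, 0.398, 0.045, 1.537, -0.019, 1.207, -0.051], TCP at [0.283, -0.585, 0.231] pointing down, gripper open.
Joint ranges: [-2.82, 2.82], [-0.49, 2.23], [-1.37, 1.46], [0, 2.46], [-1.36, 4.5], [0.23, 2], [-2.94, 2.94]. Speed limits (rad/s): [2.57, 2.57, 3.14, 3.14, 3.14, 3.14, 3.14].

### API

Orientations are given as a 3x3 rotation matrix whose columns are the frame's x, y, z axes.
In Python, from plant import manip, eoat, ik, monitor, vision, ticket gives the robot as it stands. Calls block until the motion is done:
- manip.move_to(position, orientation): joint-space move of the TCP to a pose.
- manip.movel(position, rotation=None, max_speed=0.15, threshold=None): straight line of the TCP; rotation=None keeps the orientation; max_speed is the mean speed in m/s. With threshold (N) it stops when the force on the tool has changed by that much, and returns True; else False.
- manip.move_j(angles): joint-space move.
- eoat.grip(opening, effort=None): finger opening in m; effort is the grip in N (None keeps the last); returns when the fingers have stopped.
- manip.hold(seconds).
- ik(position, orientation): joint angles nearest the present ones, or None.
- monitor.get_state(): the state.
- vision.camera(name): name is "scene" or "top" or "wrist"; returns the picture (400x640x3 uint8, blue, green, red); there is no depth.
- vision.camera_params(name): a dict with "intrinsics" (3x3 intrinsics, pixels), "eye" and "orientation" of the camera in the world; the wrist camera has in their place "tool_from_camera" (4x4, takes a point from camera to tool coordinates, whose origin is the TCP and whose axes are the flange's). Camera axes: x right, y up, looking along -z (the intrinsics and any distortion apply to the point x, -y, -z); pixel columns grow to the right and rows downward; lengths in m; the calibration is good to about 2 mm. A picture is of the moment at which its call begins: read the wrist's pose just before it. camera_params takes no time and is no camera call.
A pose or a line that the arm cannot do raises manip.PlanningError and nothing moves.
- ticket.close_job(): hands the job in; it is judged then, once.
The state is a dict: "t": time; "q": joint angles; "dq": joint speeds; "joint_torque": joint torques, N m; "tool_pos": TCP position; "tcp_rot": TCP orientation; "ft_force": force on the tool from outside, world axes, zero at the start; "torque": the same for the moment, N m; "grip_width": finger opening in m; "grip_force": force on a finger pad.
Only numpy, scipy, OpenCV 4.12 (cv2) and the standard library are available. Lean on these libraries where they do the work, as an engineer would, in place of code of your own. Each camera call takes 0.05 s, during which the arm holds its last target. There are 200 camera calls.

## Working session

There is one attempt and no reset: what is moved stays moved. The work goes in short steps, each a Python script; the robot and the scene stay as the last script left them, time stands still between calls to the robot, and variables do not carry over. Pictures are saved under pics/ and viewed, at most 10 in all, crops included, and the job is handed in when it is done.

```bash
mkdir -p pics; ls; python3 - <<'E'
from plant import manip, eoat, ik, monitor, vision, ticket
import cv2,numpy as np
for n in ("scene","top"):
    cv2.imwrite(f"pics/{n}0.png",vision.camera(n)); p=vision.camera_params(n); print(n,{k:np.round(v,4).tolist() if not isinstance(v,str) else v for k,v in p.items()})
print(vision.camera_params("wrist")); s=monitor.get_state(); print(s['t'],s['tool_pos'],s['tcp_rot'],s['ft_force'],manip.pinch_z)
E
```

```text
pics
scene {'intrinsics': [[369.7251, 0.0, 324.3504], [0.0, 369.7251, 203.7427], [0.0, 0.0, 1.0]], 'eye': [0.779, 0.3214, 0.8431], 'orientation': [[-0.8755, -0.4228, 0.2339], [0.4832, -0.7642, 0.4272], [-0.0019, 0.487, 0.8734]]}
top {'intrinsics': [[417.3182, 0.0, 314.4238], [0.0, 417.3182, 201.4318], [0.0, 0.0, 1.0]], 'eye': [0.4808, -0.0511, 0.9793], 'orientation': [[-0.0062, 0.9936, -0.1128], [-0.9995, -0.0096, -0.0296], [-0.0305, 0.1125, 0.9932]]}
{'intrinsics': array([[344.70452634,   0.        , 324.82450213],
       [  0.        , 344.70452634, 200.3712156 ],
       [  0.        ,   0.        ,   1.        ]]), 'tool_from_camera': array([[ 2.18042509e-04,  9.51103632e-01,  3.08871873e-01,
         7.95058632e-02],
       [ 9.99999356e-01,  1.36589304e-04, -1.12652845e-03,
         8.93454312e-04],
       [-1.11363389e-03,  3.08871920e-01, -9.51102990e-01,
        -1.42525254e-01],
       [ 0.00000000e+00,  0.00000000e+00,  0.00000000e+00,
         1.00000000e+00]])}
0.1 [ 0.28298044 -0.58456377  0.23040233] [[ 9.00039161e-01  4.35808210e-01 -8.43848976e-04]
 [ 4.35809011e-01 -9.00037969e-01  1.46988539e-03]
 [-1.18907999e-04 -1.69071140e-03 -9.99998564e-01]] [-0.11290435  1.09152875 -0.20501929] 0.0187
```

View pics/scene0.png

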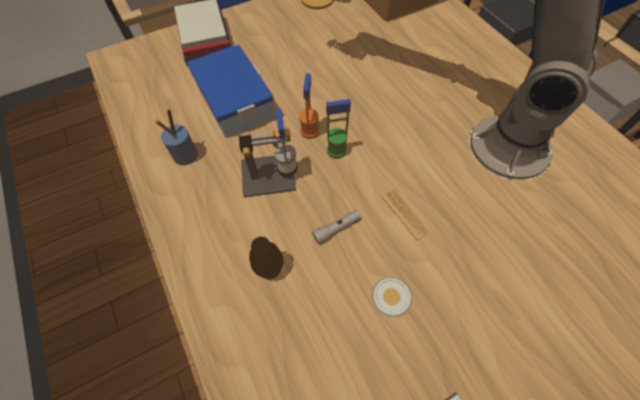

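View pics/top0.png

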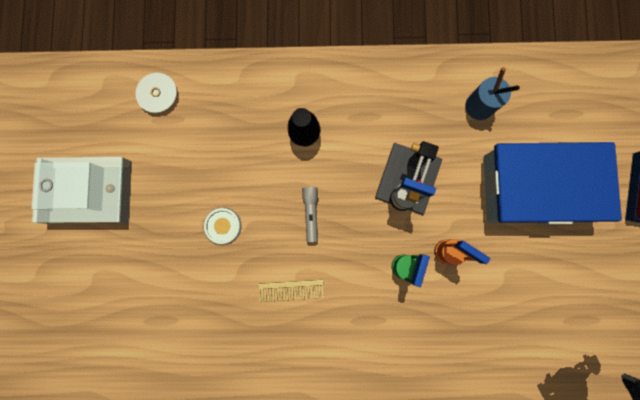

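The scene picture shows the lantern on the hook stand (about 283,150), decoy green and orange lanterns, a dish at (392,297), the flashlight, comb and vase. In the top view the stand is at (410,180), the grip at (418,187) and the dish at (222,226); a second white round thing is at (156,93). I'll enlarge these.

```bash
python3 - <<'E'
import cv2,numpy as np
t=cv2.imread("pics/top0.png"); s=cv2.imread("pics/scene0.png")
a=cv2.resize(t[130:230,365:465],(400,400),interpolation=cv2.INTER_CUBIC)
b=cv2.resize(s[95:205,225:325],(360,396),interpolation=cv2.INTER_CUBIC); b=cv2.copyMakeBorder(b,0,4,0,0,0)
c=cv2.resize(t[180:270,180:270],(200,200),interpolation=cv2.INTER_CUBIC)
d=cv2.resize(t[60:125,125:190],(200,200),interpolation=cv2.INTER_CUBIC)
e=cv2.resize(s[260:335,350:430],(200,200),interpolation=cv2.INTER_CUBIC)
r=np.zeros((200,760,3),np.uint8); r[:,:600]=np.hstack([c,d,e])
cv2.imwrite("pics/crop1.png",np.vstack([np.hstack([a,b]),r]))
E
```

```text
(no output)
```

View pics/crop1.png

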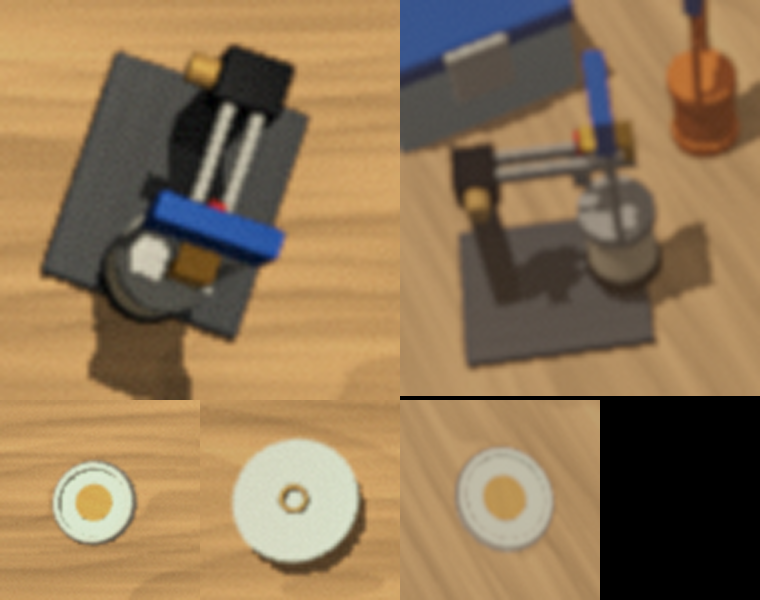

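```bash
cat > h.py <<'E'
from plant import manip, eoat, ik, monitor, vision, ticket
import cv2,numpy as np
def ray(name,uv,T=None):
    p=vision.camera_params(name); K=p["intrinsics"]
    d=np.array([(uv[0]-K[0,2])/K[0,0],-(uv[1]-K[1,2])/K[1,1],-1.])
    if name=="wrist":
        M=T@p["tool_from_camera"]; return M[:3,3],M[:3,:3]@d
    return np.array(p["eye"]),np.array(p["orientation"])@d
def onz(name,uv,z,T=None):
    o,d=ray(name,uv,T); return o+d*(z-o[2])/d[2]
def toolT():
    s=monitor.get_state(); T=np.eye(4); T[:3,:3]=s["tcp_rot"]; T[:3,3]=s["tool_pos"]; return T
E
python3 - <<'E'
from h import *
np.set_printoptions(precision=4,suppress=True)
tc=lambda x,y:(365+(x+.5)/4-.5,130+(y+.5)/4-.5)
sc=lambda x,y:(225+(x-400)/3.6,95+y/3.6)
C=np.array([onz("top",tc(*c),.012) for c in [(117,52),(308,117),(233,340),(42,273)]])
print(C,[np.linalg.norm(C[i]-C[i-1]) for i in range(4)],C.mean(0))
x=(C[0]-C[3])+(C[1]-C[2]); th=np.arctan2(x[1],x[0]); y=(C[3]-C[2])+(C[0]-C[1]);print("yaw",th, np.arctan2(-y[0],y[1]))
ex=np.array([np.cos(th),np.sin(th),0]); print("origin",C.mean(0)-.055*ex)
S=np.array([onz("scene",sc(*c),.012) for c in [(458,235),(640,217),(655,342),(469,367)]]);print("scene plate",S,S.mean(0))
G=np.array([onz("top",tc(*c),.222) for c in [(165,190),(285,233),(280,240),(155,205)]]);print("grip",G)
print("dish",onz("top",(222.3-.3,226.4-.3),.011),onz("scene",(391.4,296.5),.011))
print("grip scene top", onz("scene",sc(593,50),.222))
E
```

```text
[[ 0.7284 -0.2105  0.012 ]
 [ 0.688  -0.3205  0.012 ]
 [ 0.5576 -0.2724  0.012 ]
 [ 0.5976 -0.1635  0.012 ]] [np.float64(0.13894985579675154), np.float64(0.11719561931742596), np.float64(0.13895723939691992), np.float64(0.11597020643492414)] [ 0.6429 -0.2417  0.012 ]
yaw -0.34938350917493693 -0.3522556550087878
origin [ 0.5912 -0.2229  0.012 ]
scene plate [[ 0.691  -0.3162  0.012 ]
 [ 0.5615 -0.264   0.012 ]
 [ 0.6021 -0.1576  0.012 ]
 [ 0.7293 -0.2039  0.012 ]] [ 0.646  -0.2354  0.012 ]
grip [[ 0.6099 -0.1959  0.222 ]
 [ 0.5895 -0.2495  0.222 ]
 [ 0.5863 -0.2471  0.222 ]
 [ 0.603  -0.1912  0.222 ]]
dish [0.5349 0.1942 0.011 ] [0.5396 0.1979 0.011 ]
grip scene top [ 0.5848 -0.2456  0.222 ]
```

```bash
cat >> h.py <<'E'
def R(yaw): # tool down, tool y along heading yaw
    c,s=np.cos(yaw),np.sin(yaw); return np.array([[-s,c,0],[c,s,0],[0,0,-1.]])
E
python3 - <<'E'
from h import *
s=monitor.get_state(); p=np.array(s["tool_pos"])
manip.movel([p[0],p[1],.36],max_speed=.25)
manip.move_to([.597,-.222,.34],R(-.355))
T=toolT(); np.save("T1.npy",T); cv2.imwrite("pics/w1.png",vision.camera("wrist"))
s=monitor.get_state(); print(s['t'],T,s['q'],s['ft_force'])
for z in (.26,.20): print(ik([.597,-.222,z],R(-.355)))
print(ik([.537,.196,.2],R(-.355)))
E
```

```text
2.5667 [[ 3.51060222e-01  9.36352785e-01 -4.26411151e-04  5.96214269e-01]
 [ 9.36351976e-01 -3.51060479e-01 -1.23189481e-03 -2.24439236e-01]
 [-1.30318424e-03  3.31983412e-05 -9.99999150e-01  3.39979142e-01]
 [ 0.00000000e+00  0.00000000e+00  0.00000000e+00  1.00000000e+00]] [ 0.49599475  0.32957906 -0.27653677  1.40221145  0.09055528  1.42223219
 -0.13844399] [ 0.73969711 -0.75884867 -0.08421805]
[ 0.49598279  0.36609374 -0.27727903  1.52541988  0.10295803  1.26443823
 -0.14991493]
[ 0.49342819  0.40830426 -0.27366174  1.60044134  0.11788349  1.14909382
 -0.16215614]
[ 0.02064229  0.32323593 -0.55024599  1.75393681  0.18591677  1.11640977
 -0.94356151]
```

View pics/w1.png

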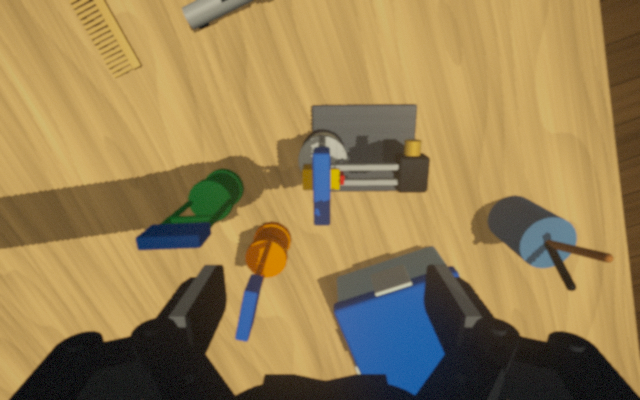

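```bash
python3 - <<'E'
import cv2
a=cv2.imread("pics/w1.png")[95:235,280:440]
cv2.imwrite("pics/w1c.png",cv2.resize(a,None,fx=4,fy=4,interpolation=cv2.INTER_CUBIC))
E
```

```text
(no output)
```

View pics/w1c.png

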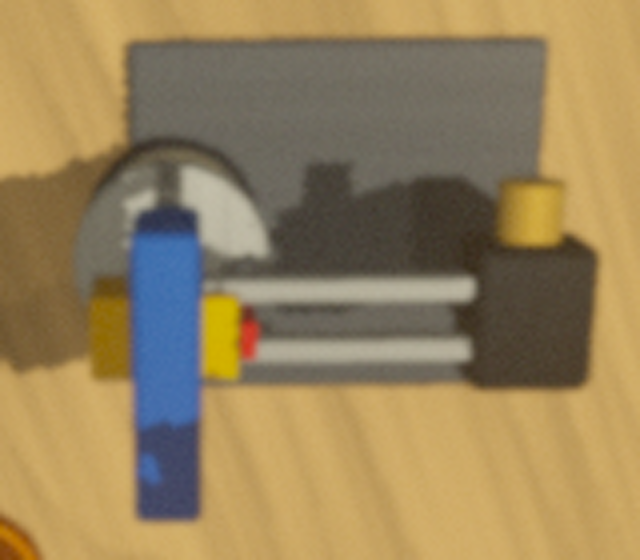

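The enlarged wrist crop shows the grip's top face from (134,233) to (200,520), the lip's end at column 240, and the red keeper just behind it at (248,335).

```bash
python3 - <<'E'
from h import *
np.set_printoptions(precision=4,suppress=True)
T=np.load("T1.npy"); f=lambda x,y:(280+(x+.5)/4-.5,95+(y+.5)/4-.5)
G=np.array([onz("wrist",f(*c),.222,T) for c in [(132,233),(201,233),(137,520),(199,520)]])
c=G.mean(0); print(G,c,"len",np.linalg.norm(G[0]+G[1]-G[2]-G[3])/2,"w",np.linalg.norm(G[0]-G[1]),np.linalg.norm(G[2]-G[3]))
d=G[0]+G[1]-G[2]-G[3]; print("yaw",np.arctan2(-d[0],d[1]))
P=np.array([onz("wrist",f(*q),.012,T) for q in [(130,40),(545,40)]]); print(P,np.linalg.norm(P[0]-P[1])); e=P[1]-P[0]; th=np.arctan2(e[1],e[0]); print("yaw",th)
ex=np.array([np.cos(th),np.sin(th),0]);ey=np.array([-ex[1],ex[0],0])
o=P.mean(0)-.055*ex-.060*ey; print("origin",o,"grip in stand",(c-o)@ex,(c-o)@ey)
L=onz("wrist",f(241,340),.172,T); print("lip end in stand",(L-o)@ex,"rel grip",(L-c)@ex)
for q in[(90,340),(485,315)]: print((onz("wrist",f(*q),.172,T)-o)@ex)
E
```

```text
[[ 0.5997 -0.1918  0.222 ]
 [ 0.612  -0.1964  0.222 ]
 [ 0.5794 -0.2469  0.222 ]
 [ 0.5912 -0.2513  0.222 ]] [ 0.5956 -0.2216  0.222 ] len 0.05876264342236065 w 0.013118843678587691 0.012609190296671242
yaw -0.356516266917387
[[ 0.602  -0.1649  0.012 ]
 [ 0.7299 -0.2129  0.012 ]] 0.13657838490856528
yaw -0.35851800011458057
origin [ 0.5934 -0.2258  0.012 ] grip in stand 0.0006114116006934415 0.00470476708880672
lip end in stand 0.017293211808253627 rel grip 0.016681800207560184
-0.017780302594158245
0.07357188175242896
```

```bash
python3 - <<'E'
from h import *
np.set_printoptions(precision=4,suppress=True)
Y=-.356
def st(m):
    s=monitor.get_state(); print(m,round(s['t'],2),np.array(s['tool_pos']),np.array(s['ft_force']),s['grip_width'],s['grip_force']); return s
manip.movel([.5957,-.2218,.26],R(Y),max_speed=.15); manip.hold(.3); st("above")
print(manip.movel([.5957,-.2218,.191],max_speed=.08,threshold=4)); manip.hold(.3); st("down")
eoat.grip(0.030,effort=50); st("near")
eoat.grip(0.0,effort=50); manip.hold(.3); s=st("gripped")
print(np.array(s['tcp_rot']))
T=toolT(); cv2.imwrite("pics/w2.png",vision.camera("wrist"))
E
```

```text
above 3.55 [ 0.5961 -0.2219  0.2609] [-0.6326  0.1634  0.6592] 0.08532330228113028 0.0
False
down 4.86 [ 0.5959 -0.2218  0.1914] [0.4341 0.3479 0.0629] 0.0854035126431172 0.0
near 5.43 [ 0.5957 -0.2218  0.191 ] [-0.459  -0.1721  1.0098] 0.030084673797319782 0.0
gripped 6.01 [ 0.5954 -0.2216  0.1911] [-3.4286  1.26    2.6245] 0.012979500013041859 50.03036141395569
[[ 0.3485  0.9373 -0.0007]
 [ 0.9373 -0.3485  0.0003]
 [ 0.     -0.0008 -1.    ]]
```

View pics/w2.png

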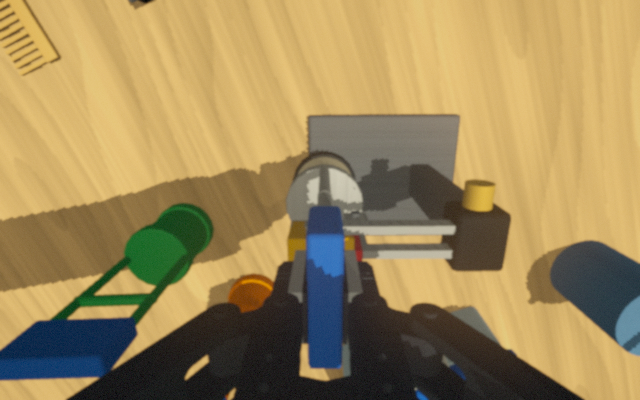

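The gripper holds the blue grip centrally (321,285), clear of the hook. Next I lift the bar slightly off the seat.

```bash
cat >> h.py <<'E'
np.set_printoptions(precision=4,suppress=True)
Y=-.356; EX=np.array([np.cos(Y),np.sin(Y),0]); EY=np.array([-EX[1],EX[0],0]); P0=np.array([.5957,-.2218,.191])
def rd(n=4):
    a=[]
    for _ in range(n):
        s=monitor.get_state(); a.append(np.r_[s['ft_force'],s['tool_pos'],s['torque']]); manip.hold(.02)
    a=np.mean(a,0); f=a[:3]; p=a[3:6]-P0
    return f@EX,f@EY,f[2],p@EX*1e3,p@EY*1e3,p[2]*1e3,s['t']
E
python3 - <<'E'
from h import *
print(np.array(rd()))
for dz in (.0005,.001,.0015,.002,.0025):
    manip.movel(P0+[0,0,dz],max_speed=.01); print(dz,np.array(rd()))
E
```

```text
[-3.2469  0.0854  3.4886 -0.3349  0.0456  0.0809  6.1083]
0.0005 [-2.4359 -0.0397  1.0066 -0.263   0.0272  0.1495  6.425 ]
0.001 [ 0.0226  0.4296 -3.8843  0.1901 -0.0838  0.3483  6.7417]
0.0015 [ 0.6799  0.0758 -3.5828  0.0206 -0.0764  1.2797  7.0583]
0.002 [-0.3103  0.1422 -4.2768  0.0414 -0.0111  2.0438  7.375 ]
0.0025 [-0.0655 -0.3756 -4.624   0.0343 -0.0133  2.5435  7.6917]
```

```bash
python3 - <<'E'
from h import *
manip.movel(P0+[0,0,.0021],max_speed=.01); b=np.array(rd(6)); print(b)
manip.movel(P0+EX*.004+[0,0,.0021],max_speed=.02,threshold=3)
x=.004
while x<.030:
    r=np.array(rd(3)); f=r[0]-b[0]; print(round(x*1e3,1),r[[0,1,2,3,5]])
    if f<-4 or abs(r[2]-b[2])>4: break
    x+=.001; manip.movel(P0+EX*x+[0,0,.0021],max_speed=.01)
print(rd())
E
```

```text
[ 0.0873  0.1253 -4.2072 -0.0314 -0.0016  2.0507  8.0417]
4.0 [ 0.0192 -0.1621 -4.0748  4.1055  2.0494]
5.0 [-0.568  -0.0897 -3.8502  5.0226  2.0899]
6.0 [-0.0621  0.0364 -4.6976  6.0444  2.1026]
7.0 [ 0.212  -0.1673 -4.1592  7.0595  2.0968]
8.0 [-0.1928  0.217  -4.2207  8.0522  2.105 ]
9.0 [-0.2078  0.016  -4.9528  9.0586  2.1019]
10.0 [ 0.2422  0.1589 -4.7993 10.0603  2.1011]
11.0 [-0.3162 -0.1589 -4.2794 11.0392  2.0667]
12.0 [-2.0067 -0.1673 -3.62   11.5537  2.0335]
13.0 [-2.0718  0.617  -3.784  12.7471  2.0776]
14.0 [-2.2518  0.0535 -2.8016 13.8302  2.1043]
15.0 [-3.4812 -0.2839 -1.7241 14.8657  2.0986]
16.0 [-4.7071  0.5724 -1.5006 15.8701  2.0661]
(np.float64(-4.136027571712155), np.float64(-0.04978671585945799), np.float64(-1.6908517626820398), np.float64(15.875237242583262), np.float64(0.010053019706627057), np.float64(2.069081375446591), 12.1083)
```

```bash
python3 - <<'E'
from h import *
for x in (.017,.018,.019,.0198,.0204,.0208):
    manip.movel(P0+EX*x+[0,0,.0021],max_speed=.01); r=np.array(rd(4)); print(x,r[[0,1,2,3,5,6]])
    if r[0]<-9.5: break
cv2.imwrite("pics/w3.png",vision.camera("wrist")[120:300,240:500])
E
```

```text
0.017 [-4.5327 -0.1824 -1.6905 16.8432  2.0044 12.425 ]
0.018 [-4.9551 -0.2763 -2.5521 17.7021  1.9214 12.7417]
0.019 [-5.4567  0.7187 -1.6896 18.4289  1.8279 13.0583]
0.0198 [-6.2374  0.192  -2.1071 19.0123  1.7387 13.375 ]
0.0204 [-5.9211  0.4398 -2.1995 19.447   1.6857 13.6917]
0.0208 [-6.3228  0.1218 -1.8287 19.6824  1.6097 14.0083]
```

```bash
python3 - <<'E'
from h import *
for x in (.0214,.0219,.0223,.0227):
    manip.movel(P0+EX*x+[0,0,.0024],max_speed=.01); r=np.array(rd(6)); print(x,r[[0,1,2,3,5,6]])
    if r[0]<-8: break
E
```

```text
0.0214 [-6.3824  0.0574 -2.3809 19.9288  1.6125 14.4083]
0.0219 [-6.7882 -0.1504 -2.9356 20.3029  1.539  14.7583]
0.0223 [-7.2019  0.2329 -2.3785 20.5596  1.4743 15.1083]
0.0227 [-7.3711  0.3425 -2.7725 20.8387  1.4352 15.4583]
```

```bash
python3 - <<'E'
from h import *
for dz in (.004,.006,.008,.010,.012,.015,.018,.021,.024,.028):
    x=.0227
    manip.movel(P0+EX*x+[0,0,dz],max_speed=.015); r=np.array(rd(3)); print(dz,r[[0,1,2,3,5,6]])
    if r[2]<-9 or r[0]<-10: break
E
```

```text
0.004 [-7.272   0.1258 -3.6273 20.5203  2.4707 15.7667]
0.006 [-5.9016  0.2354 -4.8951 20.7428  4.3593 16.1   ]
0.008 [-5.7747  0.6461 -4.889  21.1452  6.5352 16.4333]
0.01 [-5.1259  0.0036 -5.7035 21.524   8.6838 16.7667]
0.012 [-5.2069  0.0239 -5.7769 22.1021 11.2057 17.1   ]
0.015 [-3.6774 -0.3175 -3.9329 23.322  15.6215 17.5   ]
0.018 [ 0.0152  0.1372 -4.0568 24.6352 19.0834 17.9   ]
0.021 [-0.4306  0.2326 -4.1391 22.9551 21.1841 18.3   ]
0.024 [ 0.0706  0.5859 -4.6284 22.8122 24.1536 18.7   ]
0.028 [ 0.5228 -0.1058 -4.7874 22.7708 28.1421 19.1667]
```

```bash
python3 - <<'E'
from h import *
g=onz("top",(404,267),.05); o=onz("top",(450,252),.05)
for d in (.08,.09,.1):
    p=P0-EX*d; print(d,np.linalg.norm((p-g)[:2]),np.linalg.norm((p-o)[:2]))
print(g,o,"flash near",onz("top",(312,242),.02),onz("top",(395,262),.05))
q=P0-EX*.085+[0,0,.22]; print(ik(q,R(Y)))
for Yd in (Y,-.35+.5,-1.2): print(Yd,ik([.537,.196,.25],R(Yd)))
E
```

```text
0.08 0.08438240365146986 0.13492966217638894
0.09 0.07668145611473795 0.1351675709301889
0.1 0.06956796229410037 0.13614158338766616
[ 0.44   -0.2186  0.05  ] [ 0.472  -0.3198  0.05  ] flash near [ 0.4963 -0.0163  0.02  ] [ 0.451  -0.1993  0.05  ]
[ 0.5329  0.1484 -0.2949  1.4779  0.043   1.5217 -0.1171]
-0.356 [-0.0166  0.2733 -0.4978  1.6927  0.1382  1.2105 -0.9037]
0.15000000000000002 [ 0.0537  0.2848 -0.5866  1.6909  0.1666  1.216  -0.4225]
-1.2 [-0.1228  0.2603 -0.3662  1.6955  0.0989  1.204  -1.7132]
```

```bash
python3 - <<'E'
from h import *
manip.movel(P0-EX*.060+[0,0,.028],max_speed=.08); print(np.array(rd(2)))
manip.movel(P0-EX*.060+[0,0,.18],max_speed=.15); print(np.array(rd(2)))
c=np.array([.537,.196,.371])-.10*EY
manip.movel(c,max_speed=.2); manip.hold(.3)
T=toolT(); np.save("T4.npy",T); cv2.imwrite("pics/w4.png",vision.camera("wrist")); print(T[:3,3],np.array(rd(3)))
E
```

```text
[  0.1384  -0.1014  -3.9074 -59.4275   0.0283  28.0781  20.3833]
[  0.4476   0.3763  -4.4919 -60.5928  -0.0722 178.6997  21.5833]
[0.5022 0.1019 0.371 ] [  -0.0183   -0.5802   -4.517  -200.4803  270.9352  179.975    23.6583]
```

View pics/w4.png

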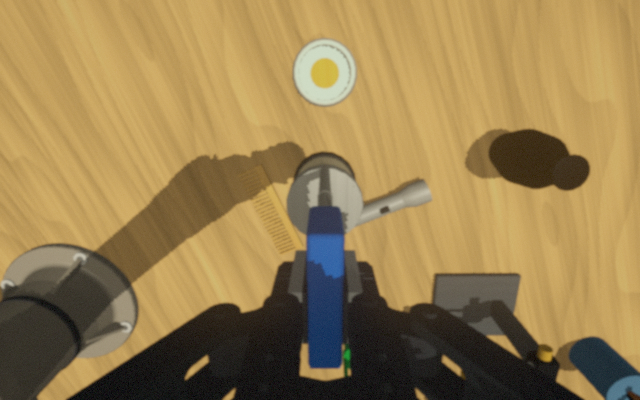

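The dock's rim centre is at (324.5,72.5), with its yellow spot at (325,72). The lantern hangs straight, body centre column about 325.

```bash
python3 - <<'E'
from h import *
T=np.load("T4.npy")
print("dock rim",onz("wrist",(324.5,72.5),.009,T),"spot",onz("wrist",(325,72.5),.004,T))
print("width",np.linalg.norm(onz("wrist",(293,72),.009,T)-onz("wrist",(356,72),.009,T)))
p=vision.camera_params("wrist");M=np.linalg.inv(T@p["tool_from_camera"]);K=p["intrinsics"]
for y,z in((0,.28),(.028,.28),(.028,.21),(-.030+.06,.402),(-.03,.402),(.03,.368)):
    q=T[:3,3]+y*EY; q[2]=z; v=(M@np.r_[q,1])[:3]; print(y,z,K[0,0]*v[0]/-v[2]+K[0,2],-K[1,1]*v[1]/-v[2]+K[1,2])
E
```

```text
dock rim [0.5376 0.1945 0.009 ] spot [0.5383 0.1945 0.004 ]
width 0.0864808467389989
0 0.28 323.3486012536677 204.05971587257662
0.028 0.28 323.27096102650313 165.59193902615567
0.028 0.21 323.55972879342966 148.64843390142215
0.03 0.402 321.99522083720524 234.19414461051554
-0.03 0.402 322.4583376203734 370.4725359451645
0.03 0.368 322.54214630666326 203.42040649923132
```

```bash
python3 - <<'E'
from h import *
d=np.array([.538,.1945,0])
manip.movel(d+[0,0,.371],max_speed=.15)
manip.movel(d+[0,0,.185],max_speed=.12); manip.hold(.4); s=monitor.get_state(); print(np.array(s['tool_pos']),s['tcp_rot'][:,2] if hasattr(s['tcp_rot'],'shape') else 0)
print(manip.movel(d+[0,0,.158],max_speed=.012,threshold=3)); r=np.array(rd(5)); print(r, monitor.get_state()['tool_pos'])
E
```

```text
[0.5381 0.1945 0.1851] [ 0.0002  0.     -1.    ]
True
[  -0.7071   -0.3993    6.5447 -199.2103  369.9238  -25.5774   28.15  ] [0.5379 0.1943 0.1654]
```

```bash
python3 - <<'E'
from h import *
p=np.array(monitor.get_state()['tool_pos']); 
manip.movel(p+[0,0,.0],max_speed=.02); print(np.array(rd(3)))
eoat.grip(.03); manip.hold(.3); print(np.array(rd(3)))
eoat.grip(.085)
manip.movel(p+[0,0,.09],max_speed=.08); q=p+[0,0,.16]-.03*EY; manip.movel(q,max_speed=.15); manip.hold(.3)
T=toolT(); np.save("T5.npy",T); cv2.imwrite("pics/w5.png",vision.camera("wrist")); print(np.array(rd(3)))
E
```

```text
[  -0.1046    0.1929    0.5454 -199.0907  370.0596  -25.4465   28.4833]
[   0.2212    0.1244    0.5211 -199.2176  369.9037  -25.5929   29.1417]
[   0.3741    0.3366   -0.0372 -199.4497  339.9739  133.8307   32.0583]
```

View pics/w5.png

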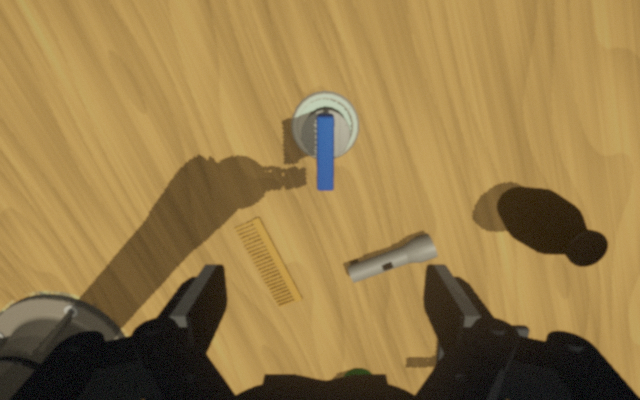

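The lantern stands in the dish: grip top centre is about (325,153), dock rim centre about (325.5,126). I'll check the offset and hand in if it is good.

```bash
python3 - <<'E'
from h import *
T=np.load("T5.npy"); g=onz("wrist",(325,153),.196,T); d=onz("wrist",(325.5,125.5),.009,T); e=np.linalg.norm((g-d)[:2]); print(g,d,e)
if e<.008: print(ticket.close_job(), monitor.get_state()['t'])
E
```

```text
[0.5379 0.1938 0.196 ] [0.5385 0.1955 0.009 ] 0.0017297668372446714
the job is handed in; nothing more can be done
the job is handed in; nothing more can be done
```

The lantern is off the hook and standing upright in the white charging dock, about 2 mm off centre and released; the job was handed in at about 32 s, with the hook load read at about 8 N at most.

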